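# Zero and set the pumice mill, then charge it from the tip barrow

## Robot

A 6-joint arm with a two-finger parallel gripper is mounted at the origin on the work surface. World frame = base frame: x ahead of the robot, y to its left, z up, the work surface at z = 0. Lengths are in m, angles in rad, forces in N, time in s.
With the tool pointing down it reaches from about 0.275 to 0.85 m from the base axis. Payload 19 kg.
Tool frame: the origin (TCP) lies midway between the tips of the shut fingers; the grasp point (between the pads) lies 19 mm behind it (bot.tcp_to_grasp is the distance from the TCP to the grasp point, in m); z points along the fingers, y is the direction in which the jaws open and shut (so a half turn about z gives the same grasp; the last joint's range is limited). The gripper opens to 85 mm and grips with 20 to 120 N. Pads are 22 mm wide; open, the fingers measure 114 mm over their backs; the gripper's body (76 mm by 85 mm) begins 54 mm behind the grasp point. The pads swing forward as they close: fully open they stand 13 mm farther back than shut.
Start: joints at [1.042, 0.15, 1.437, -0, 1.554, -0.134], TCP at [0.221, 0.531, 0.231] pointing down, gripper open.
Joint ranges: [-2.8, 2.8], [-0.68, 2.1], [0.12, 2.68], [-1.39, 4.53], [0.16, 2.79], [-2.81, 2.81]. Speed limits (rad/s): [1.89, 1.89, 2.22, 3.01, 3.01, 3.01].

## Interface

Orientations are given as a unit quaternion [x, y, z, w].
In Python, from station import bot gives the robot as it stands. Calls block until the motion is done:
- bot.goto(position, orientation): joint-space move of the TCP to a pose.
- bot.servo_line(position, rot=None, speed=0.15, f_stop=None): straight line of the TCP; rot=None keeps the orientation; speed is the mean speed in m/s. With f_stop (N) it stops when the force on the tool has changed by that much, and returns True; else False.
- bot.set_joints(angles): joint-space move.
- bot.ungrasp() and bot.close_gripper(): open the fingers fully, or close them until they stop; the grip force is fixed at half the most.
- bot.hold(seconds).
- bot.inverse_kinematics(position, orientation): joint angles nearest the present ones, or None.
- bot.sense(): the state.
- bot.read_camera(name): name is "side" or "top" or "wrist"; returns a dict with "frame" (384x512x3 uint8, red, green, blue), "fovy" (degrees; the focal length in pixels is half the picture's height over the tangent of half this angle, whatever the lens; pixels are square), "cx", "cy" (the principal point, pixels), "R" (3x3) and "t" (3): a world point X has camera coordinates R X + t. Camera axes: x right, y down, z forward; pixel columns grow to the right and rows downward; lengths in m; the calibration is good to about 2 mm. A picture is of the moment at which its call begins. There is no depth.
A pose or a line that the arm cannot do raises bot.PlanningError and nothing moves.
- bot.close_job(): hands the job in, once; it reports no verdict.
Trained networks look in the newest picture that a camera, given by its name, has taken for a name from the list of things; names that differ only in an ending like _2 or _b are one class to them, and where a whole thing is asked for, a point or a joint stands for the part that bears it (a point fixed in the world has none). Each returns a list of dicts, best first, with "confidence" (0 to 1); they miss things now and then, are a little off and sometimes report something else, mostly with a low value. They report only what shows in the picture. A call takes as long as a camera call.
- bot.look_for(camera, thing): "rect" ([left, top, width, height] in pixels, round what is visible of it).
- bot.trace(camera, thing): "mask" (384x512 bool, what is visible of it) and "rect" ([left, top, width, height] in pixels, round what is visible of it).
The state is a dict: "clock": time; "joints": joint angles; "qd": joint speeds; "joint_torque": joint torques, N m; "eef_pos": TCP position; "ee_rot": TCP orientation; "force": force on the tool from outside, world axes, zero at the start; "torque": the same for the moment, N m; "finger_gap": finger opening in m.
Only numpy, scipy, OpenCV 4.12 (cv2) and the standard library are available. Lean on these libraries where they do the work, as an engineer would, in place of code of your own. Each camera call takes 0.05 s, during which the arm holds its last target. There are 200 camera calls.

## Task

Set the pumice mill while it is still empty: turn its hexagonal adjusting ring clockwise until the burrs touch and it will go no further, then back it off three clicks. Then lift the little barrow's handle so that it tips forward over its wheel and all three pumice lumps slide into the mill's trough, and lower it gently by the handle back onto its legs and let go. Leave the ring at its setting and do not disturb the other things on the sill.

Things in the scene. Friction and masses are not known exactly. Their poses are not given: they have to be found in the camera images.
- mill: Square dark iron pumice mill, fixed; housing 100 x 100 mm, 85 mm high, a small crank on its own +y side and the feed trough on its own -y side. Origin on the sill under the ring's axis. A plate on its top has marks every 20 degrees round the ring, one click apart.
- ring_grip (a point): On the vertical axis of the mill's hexagonal steel adjusting ring, 12 mm below its flat top, 121 mm above the sill. Ring: 50 mm across flats, 58 across corners, 28 tall, over a 40 mm wide, 20 mm high neck (housing begins 36 mm below this point). Its flats face its own +x and every 60 degrees from there; axes turn with the ring. A dark line on top points to one corner.
- ring (a joint): Angle of the ring, rad: 0 = burrs touching (hard stop), growing anticlockwise seen from above as it is backed off, to 3.3. One click = 20 degrees = 0.349 rad; a sprung pawl draws the released ring into the nearest click (about 0.15 N m takes it to the next). Three clicks off is 1.047. It starts 4 to 7 clicks off.
- skip_bar (a point): Middle of the barrow's handle crossbar, a level round walnut bar 12 mm in diameter, 75 mm free length along this point's own x, 119 mm above the sill when the barrow is down. Two shafts run from its ends to the tub, which begins 98 mm from the bar; nothing stands under the bar. The point turns with the barrow.
- skip_axle (a point): Wheel axle of the barrow, the fixed hinge about which it tips, 85 mm above the sill (the wheel is chocked on a 60 mm high fixed beech dock). Own y forward to the trough, x along the axle, z up when down; turns with the barrow. Here the bar is at y -165, z +34 mm; the tub's floor spans y -63 to +45 at z +34 mm, 66 mm wide, 34 mm walls at back and sides, open front.
- skip (a joint): Tip angle of the barrow, rad: 0 = down on its legs, growing as the handle is lifted and the tub tips forward, 1.2 at most. The barrow weighs about 0.35 kg and falls back by its own weight from anywhere below about 0.95 rad, so keep hold of it. The lumps have all slid out by about 1.1 rad.
- trough_floor (a point): Middle of the inner floor of the mill's open feed trough, a steel box 130 x 90 mm outside, 50 mm high, 5 mm walls and floor, between the mill and the barrow. Own x along its 130 mm, own -y to the barrow, own +y to the ring (its axis 95 mm away), z up.
- lump0_center (a point): One of three grey pumice lumps, about 26 mm across and 21 to 24 mm tall, 16 g, starting in the barrow's tub; the point is its middle.
- lump1_center (a point): One of three grey pumice lumps, about 26 mm across and 21 to 24 mm tall, 16 g, starting in the barrow's tub; the point is its middle.
- lump2_center (a point): One of three grey pumice lumps, about 26 mm across and 21 to 24 mm tall, 16 g, starting in the barrow's tub; the point is its middle.
- lump0: The same pumice lump; origin at the centre of its underside.
- lump1: The same pumice lump; origin at the centre of its underside.
- lump2: The same pumice lump; origin at the centre of its underside.
- bishop: Bystander, not to be disturbed: ebony bishop chess piece, 101 mm tall, 38 mm across, standing. Origin at the centre of its underside.
- oil: Bystander, not to be disturbed: amber glass oil bottle, 150 mm tall, 48 mm across, standing. Origin at the centre of its underside.
- wax: Bystander, not to be disturbed: glass wax jar with steel lid, 70 mm tall, 52 mm across, standing. Origin at the centre of its underside.
- rook: Bystander, not to be disturbed: beech rook blank, 58 mm tall, 36 mm across, standing. Origin at the centre of its underside.
- burnisher: Bystander, not to be disturbed: pewter burnisher with walnut handle lying flat, 175 mm long along its own x (-90 to +84 mm), 18 mm high. Origin at the centre of its underside.
- tray: Bystander, not to be disturbed: olive-green enamel tray of knight ears, 85 x 120 x 18 mm (own x, y, z). Origin at the centre of its underside.

How it is judged:
On the way, in this order (a step that is already met when the one before it is completed fails the run):
1. the ring is turned clockwise until the burrs touch, the lumps still in the barrow (value of joint ring below 0.06 rad and value of joint skip below 0.12 rad and height (world z) of each of lump0_center, lump1_center, lump2_center above 0.1 m and y of each of lump0_center, lump1_center, lump2_center in the frame of skip_axle below 0.05 m), for 0.2 s.
2. the ring is backed off three clicks and released, the lumps still in the barrow (value of joint ring between 0.887197 and 1.2072 rad and contact force between the fingers and ring below 0.2 N and value of joint skip below 0.12 rad and height (world z) of each of lump0_center, lump1_center, lump2_center above 0.1 m and y of each of lump0_center, lump1_center, lump2_center in the frame of skip_axle below 0.05 m), for 0.3 s.
3. the barrow is tipped forward well over its wheel (value of joint skip above 0.6 rad), for 0.1 s.
At the end, for the whole second after the job is handed in: The ring stands three clicks (1.047 rad, within 0.16) off burr contact, the barrow is back down on its legs (within 0.05 rad), all three lumps lie at rest inside the trough below its rim (value of joint ring between 0.887197 and 1.2072 rad and value of joint skip below 0.05 rad and x of lump0_center in the frame of trough_floor between -0.063 and 0.063 m and y of lump0_center in the frame of trough_floor between -0.043 and 0.043 m and z of lump0_center in the frame of trough_floor between 0.002 and 0.045 m and x of lump1_center in the frame of trough_floor between -0.063 and 0.063 m and y of lump1_center in the frame of trough_floor between -0.043 and 0.043 m and z of lump1_center in the frame of trough_floor between 0.002 and 0.045 m and x of lump2_center in the frame of trough_floor between -0.063 and 0.063 m and y of lump2_center in the frame of trough_floor between -0.043 and 0.043 m and z of lump2_center in the frame of trough_floor between 0.002 and 0.045 m and linear speed of each of lump0, lump1, lump2 below 0.03 m/s); the robot touches nothing.
It fails at once if the barrow is dropped instead of lowered (falls faster than 3.2 rad/s) (velocity of joint skip below -3.2 rad/s).
It fails at once if a bystander is disturbed (moved over 25 mm) (distance of any of bishop, oil, wax, rook, burnisher, tray from where it was at the start of the episode above 0.025 m).
It fails at once if a bystander is knocked over (angle between any of bishop, oil, wax, rook, burnisher, tray's own z axis and vertical above 0.35 rad).
It also fails if it takes over 67 s, if anything falls off the work surface, if the arm or the gripper's body presses on something with over 40 N, if the wrist force passes 120 N, or if a joint passes its speed limit or range.

## Working session

There is one attempt and no reset: what is moved stays moved. The work goes in short steps, each a Python script; the robot and the scene stay as the last script left them, time stands still between calls to the robot, and variables do not carry over. Pictures are saved under pics/ and viewed, about 8 in all and at most 12, crops included, and the job is handed in when it is done.

```bash
mkdir -p pics; cat > h.py <<'E'
import numpy as np, cv2
from station import bot
from scipy.spatial.transform import Rotation as Ro
def snap(c,fn=None):
    d=bot.read_camera(c)
    if fn: cv2.imwrite('pics/'+fn,cv2.cvtColor(d['frame'],cv2.COLOR_RGB2BGR))
    return d
def ray(d,u,v):
    f=192/np.tan(np.radians(d['fovy'])/2); R=np.array(d['R']);t=np.array(d['t'])
    return -R.T@t, R.T@np.array([(u-d['cx'])/f,(v-d['cy'])/f,1])
def onz(d,u,v,z):
    o,r=ray(d,u,v); return o+r*(z-o[2])/r[2]
def proj(d,X):
    f=192/np.tan(np.radians(d['fovy'])/2)
    c=np.array(d['R'])@np.array(X)+np.array(d['t']); return d['cx']+f*c[0]/c[2], d['cy']+f*c[1]/c[2]
def down(yaw): # tool z down, tool y axis (jaw) at world angle yaw
    y=np.array([np.cos(yaw),np.sin(yaw),0]); z=np.array([0,0,-1.]); x=np.cross(y,z)
    return Ro.from_matrix(np.stack([x,y,z],1)).as_quat()
E
python3 - <<'E'
from h import *
a=snap('top','top0.png')
for n in ['mill','ring_grip','skip_bar','skip_axle','trough_floor','lump0','bishop','oil','wax','rook','burnisher','tray']:
    print(n,[(r['rect'],round(r['confidence'],2)) for r in bot.look_for('top',n)[:3]])
b=snap('side','side0.png')
for n in ['mill','ring_grip','skip_bar']:
    print(n,[(r['rect'],round(r['confidence'],2)) for r in bot.look_for('side',n)[:3]])
for d in (a,b): print(d['fovy'],d['cx'],d['cy'],ray(d,256,192))
s=bot.sense();print(s)
E
```

```text
mill [([162.5, 173.1, 110.3, 68.7], 0.64), ([187.4, 192.3, 27.1, 28.6], 0.29)]
ring_grip [([186.7, 189.6, 30.5, 32.9], 0.78)]
skip_bar [([261.0, 149.0, 110.5, 61.1], 0.93)]
skip_axle [([260.4, 150.9, 110.8, 58.0], 0.73)]
trough_floor [([159.8, 171.3, 110.4, 70.6], 0.93)]
lump0 [([306.2, 180.9, 10.9, 16.1], 0.62), ([300.3, 168.6, 11.4, 14.4], 0.6), ([309.2, 135.7, 15.9, 16.6], 0.32)]
bishop [([220.7, 137.9, 23.5, 31.8], 0.73), ([309.5, 131.7, 15.0, 21.5], 0.67)]
oil [([220.6, 139.5, 24.5, 29.4], 0.69)]
wax [([231.0, 256.2, 21.5, 25.2], 0.8), ([159.7, 174.5, 111.0, 67.2], 0.51)]
rook [([260.3, 149.1, 111.7, 63.2], 0.73), ([172.1, 256.2, 17.6, 19.0], 0.5)]
burnisher [([276.1, 231.6, 66.4, 23.8], 0.9), ([172.6, 260.0, 18.7, 14.0], 0.28)]
tray [([94.2, 197.3, 51.6, 36.0], 0.91)]
mill [([190.0, 175.1, 102.2, 100.9], 0.85)]
ring_grip [([222.4, 194.1, 25.7, 36.7], 0.95)]
skip_bar [([240.2, 100.9, 67.3, 72.2], 0.63)]
55.73820394681711 261.6368440917326 189.278781835184 (array([0.47862386, 0.11908357, 0.85688639]), array([ 0.16844441,  0.00111953, -0.98586125]))
56.67151709148283 253.9751238769796 182.93835148664698 (array([0.33607105, 0.53891288, 0.67201993]), array([ 0.33444856, -0.52823436, -0.78089224]))
{'clock': 0.85, 'joints': array([ 1.04198184e+00,  1.50484469e-01,  1.43740846e+00, -1.91996317e-05,
        1.55379389e+00, -1.34003276e-01]), 'qd': array([-1.03199196e-03, -5.85940622e-04,  2.25511856e-04,  9.01659360e-05,
        3.46071145e-04, -1.98089932e-03]), 'joint_torque': array([ 2.84976129e-03, -7.12735033e+01, -5.71077454e+01, -5.77787205e-05,
        5.19570549e-04,  1.38261416e-04]), 'eef_pos': array([0.22117319, 0.53072478, 0.2312712 ]), 'ee_rot': array([ 1.96125826e-01,  9.80578736e-01, -4.76479424e-05, -6.24487123e-06]), 'force': array([ 0.25797593, -0.01655805,  0.42961439]), 'torque': array([0.04202037, 0.00911083, 0.04816776]), 'finger_gap': 0.08596177833956864}
```

View pics/top0.png

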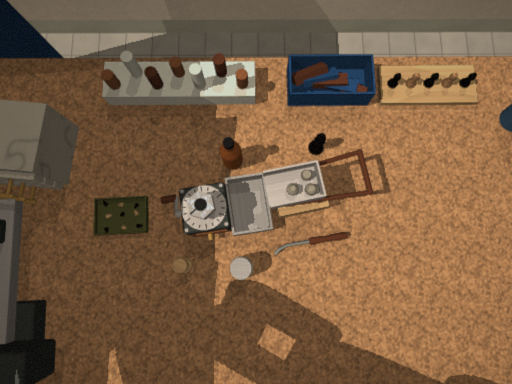

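View pics/side0.png

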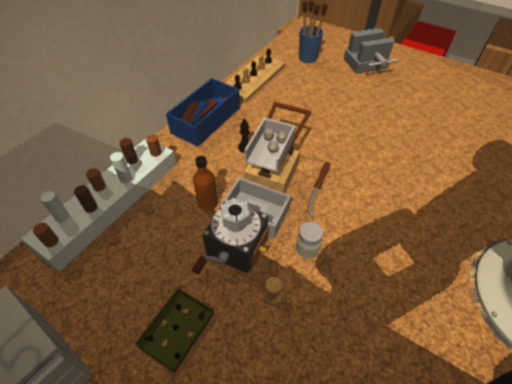

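```bash
python3 - <<'E'
from h import *
a=snap('top');b=snap('side')
print(np.round(a['R'],2))
P=[]
for n,(u,v),z in [('ringtop',(203,205),.133),('barL',(365,153),.119),('barR',(370,193),.119),('bishop',(316,148),.02),('oil',(234,160),.02),('wax',(241,268),.07),('rook',(180,266),.058),('tray',(121,216),.018),('burn1',(277,250),.01),('burn2',(348,236),.01)]:
    print(n,np.round(onz(a,u,v,z),3))
c=cv2.resize(a['frame'][130:250,155:385],None,fx=3.4,fy=3.4,interpolation=cv2.INTER_CUBIC)
d=cv2.resize(b['frame'][95:285,180:330],None,fx=3.1,fy=3.1,interpolation=cv2.INTER_CUBIC)
cv2.imwrite('pics/c1.png',c[:,:,::-1])
w=snap('wrist')
print('wrist cam',ray(w,256,192), bot.sense()['eef_pos'])
E
```

```text
[[-0.01 -1.    0.01]
 [-0.98  0.01 -0.18]
 [ 0.18 -0.01 -0.98]]
ringtop [0.577 0.226 0.133]
barL [ 0.686 -0.111  0.119]
barR [ 0.6   -0.116  0.119]
bishop [ 0.727 -0.025  0.02 ]
oil [0.699 0.172 0.02 ]
wax [0.45  0.153 0.07 ]
rook [0.456 0.285 0.058]
tray [0.569 0.432 0.018]
burn1 [0.487 0.073 0.01 ]
burn2 [ 0.517 -0.093  0.01 ]
wrist cam (array([0.14613878, 0.56220117, 0.37398115]), array([ 0.30319166, -0.13192387, -0.94383317])) [0.22115268 0.53073937 0.23129101]
```

View pics/c1.png

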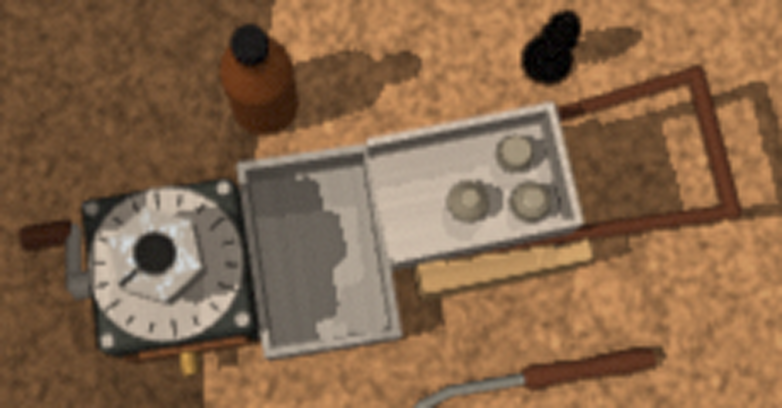

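```bash
python3 - <<'E'
from h import *
bot.goto([.575,.226,.26],bot.sense()['ee_rot'])
print(bot.sense()['joints'],bot.sense()['clock'])
w=snap('wrist'); cv2.imwrite('pics/w1.png',cv2.resize(w['frame'],(800,600),interpolation=cv2.INTER_CUBIC)[:,:,::-1])
print(proj(w,[.577,.226,.133]),proj(w,[.577,.226,.085]))
print([(r['rect'],r['confidence']) for r in bot.look_for('wrist','ring_grip')])
E
```

```text
[ 2.51488304e-01  2.32929107e-01  1.28256686e+00  1.55758066e-04
  1.62618057e+00 -9.25637885e-01] 2.7083
(np.float64(257.35963530851564), np.float64(181.90557011237613)) (np.float64(257.378413443253), np.float64(169.33595095257968))
[([233.2, 148.8, 60.7, 60.0], 0.76)]
```

View pics/w1.png

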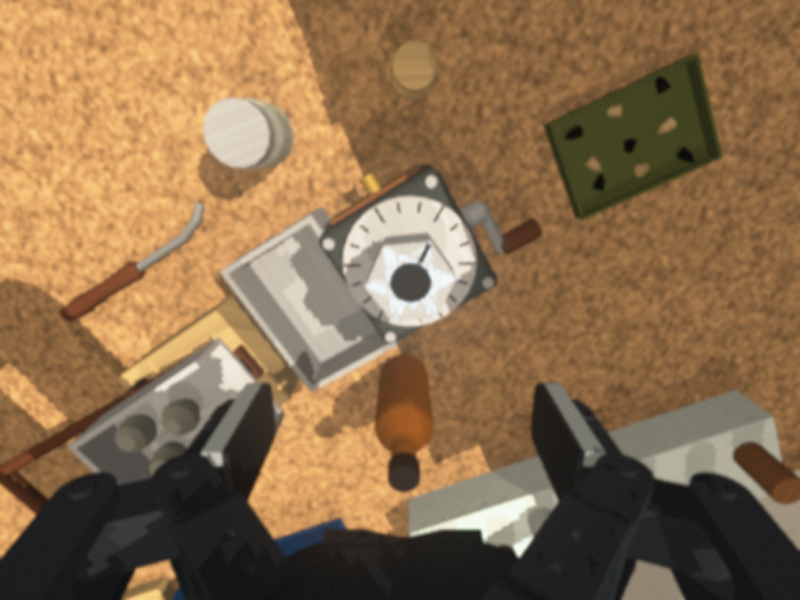

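```bash
cat >> h.py <<'E'
def rect(d,cx,cy,z,half=.07,s=4000):
    """top-down view of plane z: image right=+y... use u=(x-cx), v=-(y-cy)"""
    n=int(2*half*s)
    W=[(cx-half,cy+half),(cx+half,cy+half),(cx+half,cy-half),(cx-half,cy-half)]
    src=np.float32([proj(d,[x,y,z]) for x,y in W]); dst=np.float32([[0,0],[n,0],[n,n],[0,n]])
    return cv2.warpPerspective(d['frame'],cv2.getPerspectiveTransform(src,dst),(n,n),flags=cv2.INTER_CUBIC)[:,:,::-1]
E
python3 - <<'E'
from h import *
w=snap('wrist')
r=rect(w,.577,.226,.133,.05,4000)
r2=rect(w,.577,.226,.085,.05,4000)
im=np.hstack([r,r2]).copy()
cv2.line(im,(200,0),(200,400),(0,0,255),1);cv2.line(im,(0,200),(800,200),(0,0,255),1);cv2.line(im,(600,0),(600,400),(0,0,255),1)
cv2.imwrite('pics/r1.png',im)
E
```

```text
(no output)
```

View pics/r1.png

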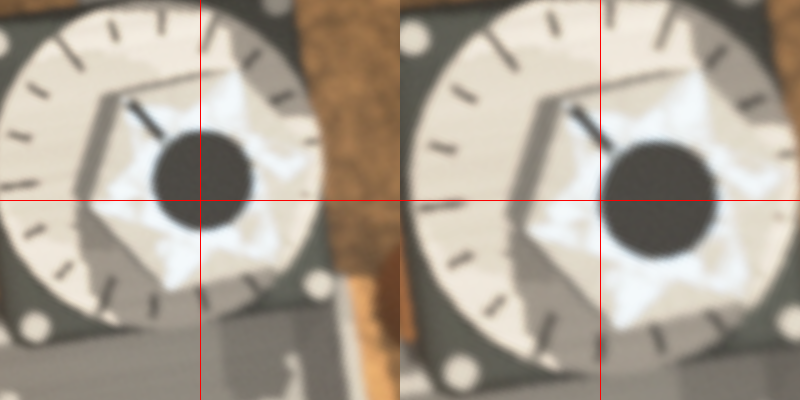

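```bash
python3 - <<'E'
from h import *
q=down(np.radians(103.3)); p=[.5778,.2310]
j=bot.inverse_kinematics([*p,.16],q); print(j)
if j is not None and j[5]>-2 and j[5]<0:
    bot.goto([*p,.16],q)
    print(bot.servo_line([*p,.102],speed=.08,f_stop=8), bot.sense()['eef_pos'])
    bot.close_gripper(); s=bot.sense(); print('gap',s['finger_gap'],s['force'],s['torque'],s['joint_torque'][5],s['clock'])
    t0=s['torque'][2]; j0=s['joints'].copy()
    j0=np.array(bot.inverse_kinematics(s['eef_pos'],s['ee_rot']))
    st=j0[5]; a=0
    while a<2.7:
        a+=.07; j=j0.copy(); j[5]=st+a; bot.set_joints(j)
        s=bot.sense(); T=s['torque'][2]-t0
        print(round(a,2),round(s['joints'][5]-st,3),'T',round(T,2),'jt',round(s['joint_torque'][5],2),'F',np.round(s['force'],1),round(s['finger_gap'],4))
        if abs(T)>.6: break
    bot.hold(.3); s=bot.sense(); print(s['joints'],s['torque'],s['finger_gap'],s['clock'])
E
```

```text
[ 2.56591757e-01  2.80110307e-01  1.42567563e+00 -4.44089210e-16
  1.43580672e+00 -1.54633336e+00]
False [0.57805822 0.23105274 0.10245159]
gap 0.04946502556369853 [-3.74001492  4.07088698  6.733009  ] [0.68931235 0.53905833 0.12052591] 0.07172592217102647 4.8333
0.07 0.068 T -0.08 jt 0.98 F [-0.5 -0.8  0.5] 0.049
0.14 0.137 T -0.12 jt 0.92 F [-0.2 -3.4  1. ] 0.0493
0.21 0.207 T -0.2 jt 0.85 F [-0.7 -4.   1.5] 0.0493
0.28 0.277 T 0.06 jt 0.83 F [-1.3 -6.9  1.9] 0.049
0.35 0.347 T -0.11 jt 0.64 F [-0.9 -6.7  2. ] 0.0492
0.42 0.417 T -0.19 jt 0.59 F [-2.2 -7.2  1.7] 0.0488
0.49 0.487 T -0.19 jt 0.55 F [-3.1 -8.4  3.3] 0.0493
0.56 0.557 T -0.25 jt 0.59 F [-1.8 -8.9  3.2] 0.049
0.63 0.627 T 0.12 jt 0.85 F [ -2.4 -10.6   3.4] 0.0493
0.7 0.697 T -0.06 jt 0.66 F [ -3.2 -10.2   3.1] 0.0492
0.77 0.767 T -0.18 jt 0.62 F [ -3.9 -11.7   4.6] 0.0489
0.84 0.837 T -0.17 jt 0.59 F [ -4.2 -12.4   3.7] 0.0491
0.91 0.907 T -0.46 jt 0.27 F [ -4.4 -13.3   5.2] 0.0492
0.98 0.977 T 0.16 jt 0.9 F [ -6.2 -13.9   5.5] 0.0491
1.05 1.047 T -0.06 jt 0.7 F [ -6.3 -15.6   6.2] 0.0489
1.12 1.117 T -0.13 jt 0.64 F [ -7.7 -15.3   6.2] 0.0489
1.19 1.187 T -0.29 jt 0.52 F [ -7.7 -15.6   7.1] 0.0488
1.26 1.257 T -0.43 jt 0.31 F [ -9.3 -16.4   8. ] 0.0491
1.33 1.327 T 0.15 jt 0.91 F [ -9.9 -17.4   8.3] 0.0491
1.4 1.397 T -0.05 jt 0.7 F [-10.8 -16.6   8.5] 0.0492
1.47 1.467 T -0.13 jt 0.64 F [-11.1 -18.    8.6] 0.049
1.54 1.537 T -0.19 jt 0.54 F [-13.  -17.3   8.7] 0.0492
1.61 1.607 T -0.37 jt 0.36 F [-13.8 -17.8   9.9] 0.0489
1.68 1.676 T 1.76 jt 2.48 F [-14.2 -19.2   9.9] 0.0491
[ 0.25628668  0.31796325  1.49658517 -0.00172684  1.32987089  0.12887231] [-3.06206047  2.25690714  1.84488128] 0.048861046114188865 11.1333
```

```bash
python3 - <<'E'
from h import *
j=bot.sense()['joints'].copy(); end=.12887231; st=end-1.676
s=bot.sense(); j=np.array(bot.inverse_kinematics(s['eef_pos'],s['ee_rot'])); print(j-s['joints'])
for a in (1.64,1.3,.95,.75,.65,.59):
    j[5]=st+a; bot.set_joints(j); s=bot.sense(); print(a,round(s['joints'][5]-st,3),s['torque'][2],np.round(s['force'],1))
bot.hold(.2); bot.ungrasp(); s=bot.sense(); p=s['eef_pos']; print(s['force'],p)
bot.servo_line([p[0],p[1],.26],speed=.15)
w=snap('wrist')
r=rect(w,.5778,.231,.133,.05,4000); r2=rect(w,.5778,.231,.085,.05,4000)
im=np.hstack([r,r2]).copy()
for x in(200,600): cv2.line(im,(x,0),(x,400),(0,0,255),1)
cv2.line(im,(0,200),(800,200),(0,0,255),1)
cv2.imwrite('pics/r2.png',im); print(bot.sense()['clock'])
E
```

```text
[ 1.66533454e-16  2.77555756e-16 -2.22044605e-16 -2.99239800e-17
  2.22044605e-16 -3.05311332e-16]
1.64 1.639 -0.2491952386558297 [-2.6 -6.1  2.7]
1.3 1.304 0.04537273315686515 [ 3.2 -2.7  0.6]
0.95 0.953 0.09880454102590913 [ 7.5  1.5 -2.2]
0.75 0.752 0.08794141990037618 [ 9.4  2.8 -2.4]
0.65 0.652 0.0826190828262242 [ 8.8  2.9 -2.8]
0.59 0.593 -0.12526927356822334 [ 9.5  4.8 -4.3]
[0.21473068 0.38295079 0.40691449] [0.5765724  0.22996013 0.10280668]
14.9833
```

View pics/r2.png

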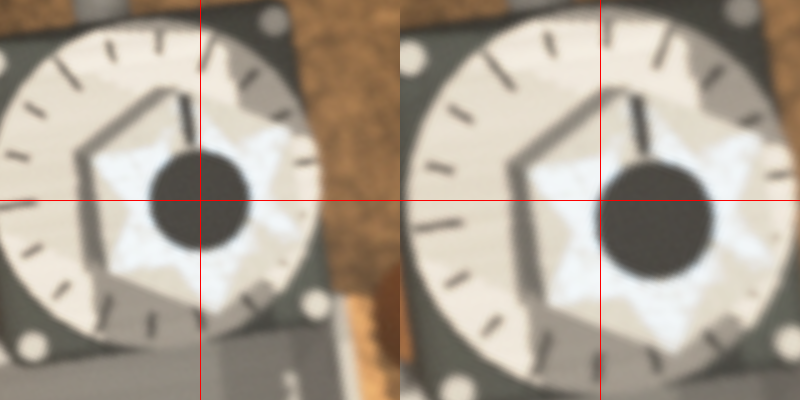

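```bash
python3 - <<'E'
from h import *
q=down(np.radians(102)); 
j=bot.inverse_kinematics([.645,-.11,.27],q); print(j)
bot.goto([.645,-.11,.27],q)
w=snap('wrist')
r=rect(w,.645,-.08,.119,.075,4000).copy()
cv2.line(r,(300,0),(300,600),(0,0,255),1);cv2.line(r,(0,300),(600,300),(0,0,255),1)
cv2.imwrite('pics/r3.png',r); print(bot.sense()['clock'],bot.sense()['joints'])
E
```

```text
[-2.86563786e-01  3.10141846e-01  1.16586313e+00 -4.44089210e-16
  1.66558768e+00 -2.06679962e+00]
16.3417 [-2.85012282e-01  3.09964560e-01  1.16614646e+00  1.91614166e-04
  1.66559571e+00 -2.06584495e+00]
```

View pics/r3.png

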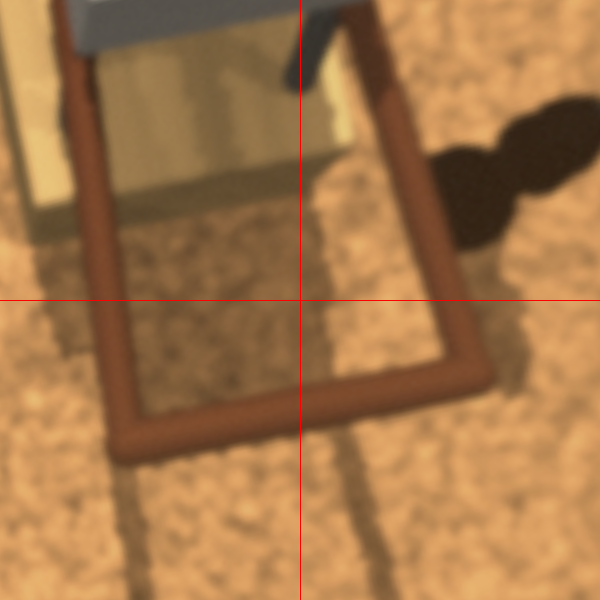

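```bash
cat >> h.py <<'E'
yaw=np.radians(11.15); fw=np.array([-np.sin(yaw),np.cos(yaw),0]); bar0=np.array([.645,-.1065,.119])
P=bar0+.165*fw-np.array([0,0,.034]); qb=down(yaw+np.pi/2); rr=np.hypot(.165,.034); f0=np.arctan2(.034,.165)
def tcp(th,dz=0):
    return P-rr*np.cos(th+f0)*fw+np.array([0,0,rr*np.sin(th+f0)-.019+dz])
def arc(ths,speed=.07):
    for t in ths:
        bot.servo_line(tcp(t),qb,speed=speed); s=bot.sense()
        print(round(t,2),np.round(s['force'],1),round(s['finger_gap'],4),round(s['clock'],1),np.round(s['eef_pos']-tcp(t),3))
        if np.linalg.norm(s['force'])>35: print('FORCE'); break
E
python3 - <<'E'
from h import *
for t in np.linspace(0,1.15,8): assert bot.inverse_kinematics(tcp(t),qb) is not None
bot.servo_line(tcp(0,.04),qb,speed=.15)
print(bot.servo_line(tcp(0),qb,speed=.08,f_stop=8))
bot.close_gripper(); s=bot.sense(); print(s['finger_gap'],s['force'],s['eef_pos'],tcp(0))
if .006<s['finger_gap']<.02:
    arc(np.arange(.1,.35,.1))
E
```

```text
False
0.009867019630157367 [ 0.6308493  -4.08215668  2.0411796 ] [ 0.64511475 -0.10688461  0.10022999] [ 0.645  -0.1065  0.1   ]
0.1 [ 1.3 -7.1  1.4] 0.0099 19.1 [ 0.    -0.001  0.   ]
0.2 [ 2.3 -8.4  4.3] 0.0098 19.5 [ 0.    -0.001  0.   ]
0.3 [  1.2 -10.8   4.3] 0.0099 19.9 [ 0.    -0.001  0.001]
```

```bash
python3 - <<'E'
from h import *
arc(np.arange(.4,1.14,.1),.05)
arc([1.13],.05); bot.hold(.8)
a=snap('top');b=snap('side')
A=cv2.resize(a['frame'][130:250,155:355],(400,240)); A=cv2.resize(A,(400,240))
B=cv2.resize(b['frame'][90:290,180:330],(360,480))
im=np.zeros((480,760,3),np.uint8); im[:240,:400]=A; im[:,400:]=B
cv2.imwrite('pics/t1.png',im[:,:,::-1]); print(bot.sense()['clock'])
E
```

```text
0.4 [  0.4 -12.9   6.9] 0.0096 20.4 [ 0.    -0.001  0.001]
0.5 [  0.1 -14.2  10.3] 0.01 20.8 [ 0.    -0.002  0.001]
0.6 [ -0.5 -16.3  12.9] 0.0097 21.3 [ 0.001 -0.002  0.002]
0.7 [ -2.5 -18.1  20.8] 0.0099 21.8 [ 0.001 -0.002  0.002]
0.8 [ -1.  -14.3  20.1] 0.0097 22.3 [ 0.001 -0.001  0.002]
0.9 [ -4.  -10.6  20. ] 0.0099 22.8 [ 0.    -0.001  0.002]
1.0 [ -3.2 -12.6  20.2] 0.0095 23.2 [ 0.001 -0.001  0.002]
1.1 [-2.1 -6.1 15.9] 0.01 23.7 [ 0.    -0.     0.002]
1.13 [-1.4 -7.  15.5] 0.0099 24.0 [ 0.    -0.     0.002]
24.8833
```

View pics/t1.png

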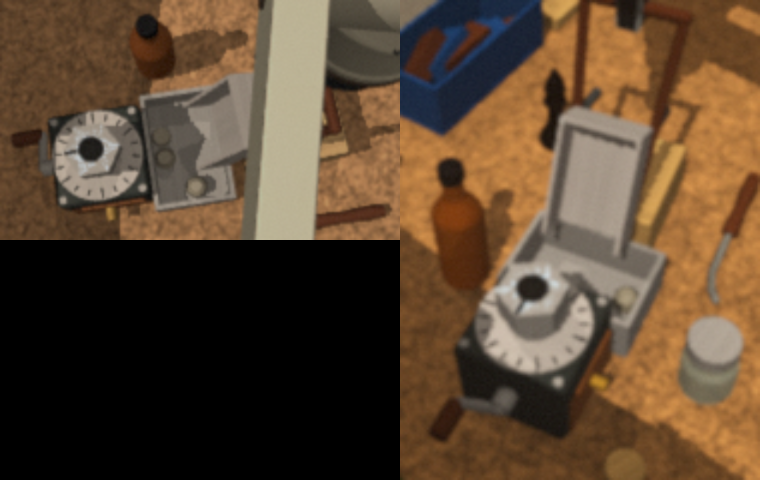

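```bash
python3 - <<'E'
from h import *
arc(np.arange(1.05,.14,-.15),.07)
arc([.07,.03,0.0],.04)
bot.hold(.3); print(bot.sense()['force'])
bot.ungrasp(); bot.hold(.2)
bot.servo_line(tcp(0,.16),speed=.15)
w=snap('wrist'); r=rect(w,.645,-.08,.119,.075,2600)
s=bot.sense(); print(s['force'],s['clock'])
bot.goto([.35,-.25,.3],bot.sense()['ee_rot'])
a=snap('top')
for n in ['ring_grip','lump0','bishop','oil','wax','rook','burnisher','tray']:
    print(n,[(x['rect'],round(x['confidence'],2)) for x in bot.look_for('top',n)[:4]])
A=cv2.resize(a['frame'][130:250,155:385],None,fx=3.4,fy=3.4,interpolation=cv2.INTER_CUBIC)[:,:,::-1]
im=np.zeros((600,800,3),np.uint8); im[:408,:782]=A; im[408:,:192]=cv2.resize(r,(192,192))
cv2.imwrite('pics/f1.png',im); print(bot.sense()['clock'])
E
```

```text
1.05 [-1.6 -5.6 16.3] 0.0102 25.2 [ 0.001 -0.001  0.002]
0.9 [ 1.3 -4.8 11. ] 0.01 25.7 [ 0.001 -0.001  0.001]
0.75 [ 1.2 -4.3  8.1] 0.01 26.2 [ 0. -0.  0.]
0.6 [ 3.5 -0.2  0.4] 0.0094 26.8 [ 0.  0. -0.]
0.45 [ 4.8  2.1 -0.5] 0.0099 27.3 [ 0.    -0.    -0.001]
0.3 [7.7 2.  1. ] 0.01 27.8 [ 0.    -0.001 -0.001]
0.15 [7.8 2.7 0.7] 0.0094 28.3 [ 0.    -0.    -0.002]
0.07 [8.7 1.2 0.3] 0.0099 28.8 [ 0.    -0.001 -0.002]
0.03 [8.1 1.6 0.8] 0.0096 29.1 [ 0.    -0.001 -0.002]
0.0 [4.5 2.9 2.8] 0.01 29.4 [-0.    -0.001 -0.002]
[4.35174117 2.47898716 3.03057217]
[-0.10679085  0.21810596 -0.13244674] 31.8333
ring_grip [([186.0, 193.2, 32.3, 30.0], 0.67), ([230.7, 193.4, 9.0, 10.9], 0.23), ([221.7, 140.8, 24.1, 31.7], 0.16)]
lump0 [([229.7, 195.9, 10.1, 9.9], 0.55), ([231.1, 206.2, 9.9, 9.1], 0.44)]
bishop [([187.4, 193.4, 27.4, 25.1], 0.54), ([308.2, 133.4, 16.2, 18.8], 0.49)]
oil [([220.3, 138.0, 23.8, 31.5], 0.79), ([249.5, 216.8, 9.8, 13.1], 0.48)]
wax [([230.2, 256.3, 21.2, 22.6], 0.86)]
rook [([173.0, 259.3, 18.9, 13.2], 0.75)]
burnisher [([277.0, 231.8, 66.0, 25.3], 0.69)]
tray [([93.8, 194.6, 52.3, 40.9], 0.89)]
33.5333
```

View pics/f1.png

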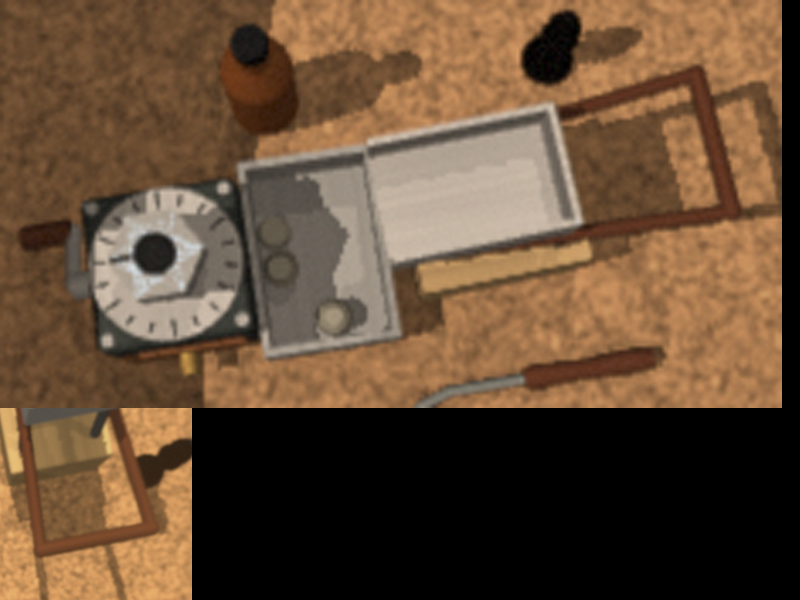

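The barrow is down at its starting position in the picture: the handle runs from (697,70) to (735,212), as before. The three lumps lie in the trough at (272,230), (281,268) and (333,317). The ring's line still points left, where it was set, and the bystanders have not moved.

```bash
python3 - <<'E'
from h import *
bot.close_job()
E
```

```text
the job is handed in; nothing more can be done
```

I set the ring, tipped all three lumps into the trough, lowered the barrow back onto its legs and let go. I handed the job in at about 34 s of the 67 s; no verdict is reported.

- **Ring:** I turned it clockwise until the torque jumped to about 1.8 N m at the stop, then backed it off 1.05 rad (three clicks) and released it. Afterwards the dark line stood about 35° clockwise of where it started. That matches the net turn of the wrist and puts the ring on its three-click position. In the last picture the line still looked to be there, judged by eye.
- **Barrow:** I lifted it by the handle to about 1.13 rad. The pictures at the top of the tip showed an empty tub and three lumps in the trough. Lowering took about 4.5 s, and the handle ended where it began in the top picture.
- **Last checks:** All three lumps lay in the trough and the tool read almost no force. The bystanders stood where they were at the start, within about 5 pixels of the first detections.
- **Disagreements:**
  - By my angles the ring started about 4.7 clicks off, not a whole number. The click positions felt during turning still fit a 20° spacing from the stop.
  - In the final picture the lump detector found only two of the three lumps and took the third for something else. I confirmed the third by eye.

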